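# Find the two empty compartments of a flap-covered bottle crate by touch and fill them

### The arm

A 6-joint arm with a two-finger parallel gripper is mounted at the origin on a cart in front of the work surface, level with it; the furniture and walls round the work are solid. World frame = base frame: x ahead of the robot, y to its left, z up, the work surface at z = 0. Lengths are in m, angles in rad, forces in N, time in s.
With the tool pointing down it reaches from about 0.375 to 0.9 m from the base axis. Payload 3.1 kg.
Tool frame: the origin (TCP) lies on the front face of the gripper's body, between the roots of the fingers; the fingertips stand 73 mm ahead of it and the grasp point (between the pads) lies 54 mm ahead of it (manip.tips_ahead is the distance from the TCP to the fingertips, in m); z points along the fingers, y is the line along which they close (so a half turn about z gives the same grasp; the last joint's range is limited). The gripper opens to 85 mm and grips with 20 to 120 N. Pads are 22 mm wide; open, the fingers measure 114 mm over their backs; the gripper's body (76 mm by 85 mm) begins 54 mm behind the grasp point. The pads swing forward as they close: fully open they stand 13 mm farther back than shut.
Start: joints at [-1.341, 0.527, 1.433, -0, 1.181, -0.178], TCP at [0.248, -0.574, 0.304] pointing down, gripper open.
Joint ranges: [-3.08, 3.08], [-0.75, 2.2], [0.22, 2.44], [-1.43, 4.57], [0, 2.65], [-2.85, 2.85]. Speed limits (rad/s): [2.79, 2.79, 3.14, 3.14, 3.14, 3.14].

### API

Orientations are given as a unit quaternion [x, y, z, w].
In Python, from station import sense, eyes, workorder, manip gives the robot as it stands.
- The arm moves only by the shell command python3 -m inch 'ROWS' [OPENING] [FORCE]. ROWS is JSON, a list of rows, each an object of numbers: "dx", "dy", "dz": the shift along the tool's x, y, z in cm; "wx", "wy", "wz": the turn, a rotation vector about the tool's x, y, z in degrees. In form: [{"dx": .., "dy": .., "dz": .., "wx": .., "wy": .., "wz": ..}, ...]. A call has 1 to 10 rows; each row shifts and turns the commanded pose from where the row before left it, along the tool's axes as they then stand; what a row does not reach is not made up. A row lasts 1/8 s, in which the tool goes at most 62.5 mm and 10.7 degrees, less where a joint would pass 70% of its speed; a pose out of reach is approached as far as the arm can. A call with a gripper value outside its range is refused whole. OPENING is the opening, from 0 (shut) to 1 (fully open), set as the call begins (- or left out, the last holds). The fingers move at their own pace and stop on an object; FORCE is the grip in N (left out, the last holds). Time passes only in rows, so rows that do not move let the fingers close. It gives the time, the measured TCP pose, the force, the opening and the grip force at its end, in the units of the state.
- sense(): the state, without advancing time (a new reading comes with each control period).
- eyes.snapshot(name): name is "scene" or "side" or "wrist"; returns the picture (480x640x3 uint8, red, green, blue); there is no depth.
- eyes.camera_params(name): a dict with "fx", "fy", "cx", "cy" (pixels), "rvec" (rotation vector, rad) and "tvec" (3), from world to camera coordinates, as OpenCV has them. Camera axes: x right, y down, z forward; pixel columns grow to the right and rows downward; lengths in m; the calibration is good to about 2 mm. A picture is of the moment at which its call begins: read the wrist's pose just before it. camera_params takes no time and is no camera call; for the wrist camera it gives the pose at the moment of the call.
- workorder.sign_off(): hands the job in; it is judged then, once.
The state is a dict: "t": time; "q": joint angles; "qd": joint speeds; "tau": joint torques, N m; "tcp_pos": TCP position; "tool_rot": TCP orientation; "force": force on the tool from outside, world axes, zero at the start; "ft_torque": the same for the moment, N m; "finger_gap": opening from 0.0 (shut) to 1.0 (fully open); "gripper_force": force on a finger pad.
Only numpy, scipy, OpenCV 4.12 (cv2) and the standard library are available. Lean on these libraries where they do the work, as an engineer would, in place of code of your own. Each camera call takes 0.05 s, during which the arm holds its last target. There are 200 camera calls.

### The job

Two dropper bottles lean in the slanted holder, and the crate with white spring flaps has just two empty compartments; the others hold jars, hidden under their flaps. Feel gently for the empty ones - an empty compartment's flap gives way, a full one's does not - and stand one bottle, foot first, in each of them, down on the compartment floor, and let go. Do not press hard on the crate, and leave the round tub with the green lid where it stands.

Things in the scene. Friction and masses are not known exactly. Their poses are not given: they have to be found in the camera images.
- crate: Fixed grey plastic crate, 136 mm (its x) by 108 mm (its y), 66 mm high; origin at the centre of its underside, z up. Two ranks of three compartments along its x, a 20 mm web between the ranks, other walls 4 mm. A compartment is 40 mm (x) by 38 mm (y) inside, its floor 4 mm above the crate's underside. White flaps cover them all. Four hold hidden jars; which two are empty varies.
- flap_edge (a point): A point on the crate's rim, at the hinge of compartment 1's flap (x = -25 mm, y = +29 mm in the crate's frame). Every flap hinges along its compartment's +x edge, top 1 mm below the rim. Under 1 N swings it down into an empty compartment, where it hangs by the +x wall, taking 4 mm; a light spring shuts it. Over a jar it gives at most 6 mm, then stops hard.
- cell_1 (a point): Centre of the mouth of compartment 1, level with the crate's rim, 66 mm above its underside; in the crate's frame x = -44 mm, y = +29 mm. Axes as the crate's.
- cell_2 (a point): Centre of the mouth of compartment 2, level with the crate's rim, 66 mm above its underside; in the crate's frame x = -44 mm, y = -29 mm. Axes as the crate's.
- cell_3 (a point): Centre of the mouth of compartment 3, level with the crate's rim, 66 mm above its underside; in the crate's frame x = +0 mm, y = +29 mm. Axes as the crate's.
- cell_4 (a point): Centre of the mouth of compartment 4, level with the crate's rim, 66 mm above its underside; in the crate's frame x = +0 mm, y = -29 mm. Axes as the crate's.
- cell_5 (a point): Centre of the mouth of compartment 5, level with the crate's rim, 66 mm above its underside; in the crate's frame x = +44 mm, y = +29 mm. Axes as the crate's.
- cell_6 (a point): Centre of the mouth of compartment 6, level with the crate's rim, 66 mm above its underside; in the crate's frame x = +44 mm, y = -29 mm. Axes as the crate's.
- holder: Fixed aluminium holder, 76 mm by 146 mm, about 72 mm high; origin at the centre of its underside. Two square pockets, 30 mm wide and 42 mm deep, 80 mm apart along its y, lean 0.5 rad (29 degrees) from vertical towards its -x, the robot's side; the bottles stand in them and come out along the lean.
- bottle_1_centre (a point): Centre, half-way up, of dropper bottle 1: round, 110 mm tall, amber body 28 mm in diameter, white cap 25 mm in diameter over the top 28 mm; about 90 g. Its z runs along the bottle from foot to cap (foot 55 mm along -z, cap's top 55 mm along +z). It starts leaning in the holder, its upper 68 mm clear. In an empty compartment it stands 48 mm above the rim. Both are alike.
- bottle_2_centre (a point): Centre, half-way up, of dropper bottle 2: round, 110 mm tall, amber body 28 mm in diameter, white cap 25 mm in diameter over the top 28 mm; about 90 g. Its z runs along the bottle from foot to cap (foot 55 mm along -z, cap's top 55 mm along +z). It starts leaning in the holder, its upper 68 mm clear. In an empty compartment it stands 48 mm above the rim. Both are alike.
- tub_centre (a point): Round white tub with a green lid, 70 mm in diameter, 60 mm tall, standing on the table; the point is its centre, 30 mm up. A bystander.

How it is judged:
At the end, for the whole second after the job is handed in: Both bottles are at rest in compartments of the crate, foot down and within 0.3 rad of upright, standing on the floor (centre less than 66 mm above the crate's underside) (x of bottle_1_centre in the frame of crate between -0.068 and 0.068 m and y of bottle_1_centre in the frame of crate between -0.054 and 0.054 m and z of each of bottle_1_centre, bottle_2_centre in the frame of crate below 0.066 m and angle between each of bottle_1_centre, bottle_2_centre's own z axis and vertical below 0.3 rad and linear speed of each of bottle_1, bottle_2 below 0.03 m/s and x of bottle_2_centre in the frame of crate between -0.068 and 0.068 m and y of bottle_2_centre in the frame of crate between -0.054 and 0.054 m); the robot touches nothing.
It fails at once if the crate is pressed hard (over 50 N) with the fingers or a bottle (contact force between crate and the fingers above 50 N or contact force between crate and bottle_1 above 50 N or contact force between crate and bottle_2 above 50 N).
It fails at once if the tub is moved by more than 20 mm (distance of tub_centre from where it was at the start of the episode above 0.02 m).
It also fails if it takes over 72 s, if anything falls off the work surface, if the arm or the gripper's body presses on something with over 40 N, if the wrist force passes 120 N, or if a joint passes its speed limit or range.

## Working session

There is one attempt and no reset: what is moved stays moved. The work goes in short steps, Python scripts to look and compute and a shell command to move; the robot and the scene stay as the last step left them, time stands still between calls to the robot, and variables do not carry over. Pictures are saved under pics/ and viewed, at most 10 in all, crops included, and the job is handed in when it is done.

```bash
ls; mkdir -p pics; python3 - <<'E'
from station import sense, eyes, workorder, manip
import cv2
s=sense();print(s['t'],s['tcp_pos'],s['tool_rot'],s['force'],manip.tips_ahead)
for n in ['scene','side']:
    cv2.imwrite(f'pics/{n}0.png',eyes.snapshot(n)[:,:,::-1]);print(n,eyes.camera_params(n))
E
```

```text
pics
0.0 [ 0.24775676 -0.57317113  0.30295446] [ 9.79286563e-01  2.02476287e-01 -1.64193087e-05 -1.08652772e-03] [-0.03622919  0.20549133  0.2565522 ] 0.0726
scene {'fx': 580.6956725471721, 'fy': 580.6956725471721, 'cx': 319.25440317443935, 'cy': 244.08599842744349, 'rvec': array([ 1.9561754 , -0.49077733,  0.34745536]), 'tvec': array([-0.56938667,  0.10787649,  0.86002716])}
side {'fx': 594.5076673983864, 'fy': 594.5076673983864, 'cx': 308.1705025758015, 'cy': 232.62914547630845, 'rvec': array([ 0.46917762, -2.4957249 ,  1.5147314 ]), 'tvec': array([0.41016988, 0.25075773, 0.63969863])}
```

View pics/scene0.png

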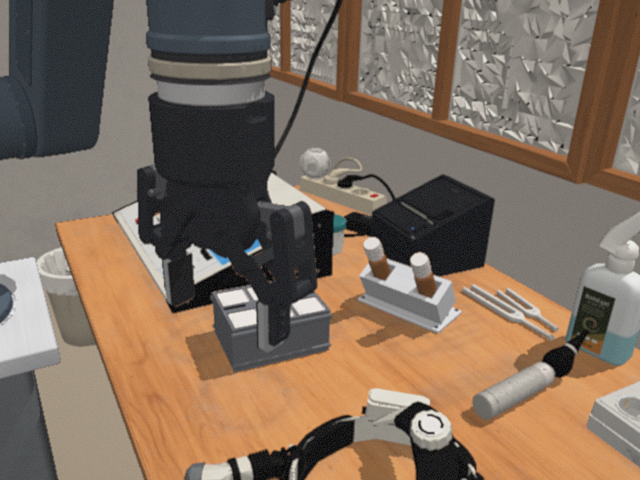

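View pics/side0.png

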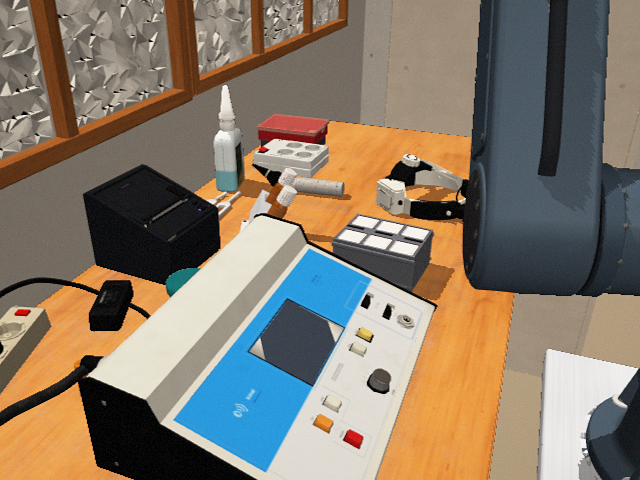

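The scene view shows the crate (rim about 213–330, 285–345, partly behind the gripper) and the holder, with bottle caps at about (373,244) and (421,261). The side view shows the crate rim, with corners near (332,240), (363,215), (432,232) and (405,262).

```bash
cat > h.py <<'E'
from station import sense, eyes, workorder, manip
import cv2, numpy as np
from scipy.spatial.transform import Rotation as R
def P(n):
    c=eyes.camera_params(n); return c['fx'],c['fy'],c['cx'],c['cy'],R.from_rotvec(c['rvec']).as_matrix(),np.array(c['tvec'])
def ray(p,uv):
    fx,fy,cx,cy,M,t=p; d=M.T@np.array([(uv[0]-cx)/fx,(uv[1]-cy)/fy,1]); return -M.T@t,d
def plane(p,uv,z):
    o,d=ray(p,uv); return o+d*(z-o[2])/d[2]
def proj(p,X):
    fx,fy,cx,cy,M,t=p; c=M@np.array(X)+t; return np.array([fx*c[0]/c[2]+cx,fy*c[1]/c[2]+cy])
def tri(l):
    A=np.zeros((3,3));b=np.zeros(3)
    for p,uv in l:
        o,d=ray(p,uv);d=d/np.linalg.norm(d);Q=np.eye(3)-np.outer(d,d);A+=Q;b+=Q@o
    return np.linalg.solve(A,b)
E
python3 - <<'E'
from h import *
np.set_printoptions(precision=4,suppress=True)
s,d=P('scene'),P('side')
for uv in [(332,240),(363,215),(432,232),(405,262)]: print(plane(d,uv,.066))
for uv in [(330,353),(228,365)]: print(plane(s,uv,0))
print('cap',plane(s,(373,244),.12),plane(s,(421,261),.12))
c=eyes.camera_params('wrist');print(c)
M=R.from_rotvec(c['rvec']).as_matrix(); print('cam pos',-M.T@c['tvec'],'axis',M[2], 'tool',R.from_quat(sense()['tool_rot']).as_matrix())
cv2.imwrite('pics/w0.png',eyes.snapshot('wrist')[:,:,::-1])
E
```

```text
[ 0.4863 -0.2259  0.066 ]
[ 0.4662 -0.3326  0.066 ]
[ 0.3426 -0.3131  0.066 ]
[ 0.362  -0.2006  0.066 ]
[ 0.4762 -0.3462 -0.    ]
[ 0.342 -0.308  0.   ]
cap [ 0.5786 -0.2864  0.12  ] [ 0.6067 -0.3624  0.12  ]
{'fx': 344.48116807478124, 'fy': 344.48116807478124, 'cx': 317.20139123346064, 'cy': 237.80488062510116, 'rvec': array([-2.4141,  1.5863,  0.2376]), 'tvec': array([-0.623 , -0.0375,  0.3795])}
cam pos [ 0.3152 -0.5436  0.3725] axis [-0.2663 -0.1122 -0.9573] tool [[ 0.918   0.3966 -0.0005]
 [ 0.3966 -0.918   0.0019]
 [ 0.0003 -0.002  -1.    ]]
```

View pics/w0.png

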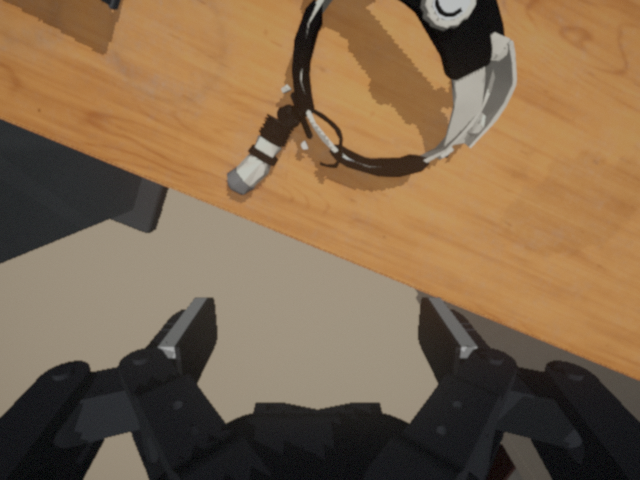

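The wrist view shows table and floor only, no crate. I'll move above the crate, with tool x along the crate's long axis.

```bash
python3 -m inch '[{"dx":5,"dy":-3},{"dx":5,"dy":-3},{"dx":5,"dy":-3},{"dx":5,"dy":-3},{"dx":5,"dy":-3},{"dx":5,"dy":-3},{"wz":10.7},{"wz":10.7},{"wz":10.7},{}]' && python3 - <<'E'
from h import *
s=sense();print(s['t'],s['tcp_pos'],s['tool_rot'],s['force'])
c=eyes.camera_params('wrist')
cv2.imwrite('pics/w1.png',eyes.snapshot('wrist')[:,:,::-1])
import pickle;pickle.dump(P('wrist'),open('w1.pkl','wb'))
a=eyes.snapshot('scene')[:,:,::-1][200:380,190:490];cv2.imwrite('pics/s1.png',cv2.resize(a,None,fx=2.6,fy=2.6,interpolation=2))
E
```

```text
invalid input at $[0]: expected keys dx, dy, dz, wx, wy, wz
```

```bash
python3 -m inch '[{"dx":5,"dy":-3,"dz":0,"wx":0,"wy":0,"wz":0},{"dx":5,"dy":-3,"dz":0,"wx":0,"wy":0,"wz":0},{"dx":5,"dy":-3,"dz":0,"wx":0,"wy":0,"wz":0},{"dx":5,"dy":-3,"dz":0,"wx":0,"wy":0,"wz":0},{"dx":5,"dy":-3,"dz":0,"wx":0,"wy":0,"wz":0},{"dx":5,"dy":-3,"dz":0,"wx":0,"wy":0,"wz":0},{"dx":0,"dy":0,"dz":0,"wx":0,"wy":0,"wz":10.7},{"dx":0,"dy":0,"dz":0,"wx":0,"wy":0,"wz":10.7},{"dx":0,"dy":0,"dz":0,"wx":0,"wy":0,"wz":10.7},{"dx":0,"dy":0,"dz":0,"wx":0,"wy":0,"wz":0}]' 0.3 && python3 - <<'E'
from h import *
s=sense();print(s['t'],s['tcp_pos'],s['tool_rot'],s['force'])
c=eyes.camera_params('wrist')
cv2.imwrite('pics/w1.png',eyes.snapshot('wrist')[:,:,::-1])
import pickle;pickle.dump(P('wrist'),open('w1.pkl','wb'))
a=eyes.snapshot('scene')[:,:,::-1][200:380,190:490];cv2.imwrite('pics/s1.png',cv2.resize(a,None,fx=2.6,fy=2.6,interpolation=2))
E
```

```text
t: 1.4
tcp_pos: [0.4518, -0.2893, 0.3037]
tool_rot: [0.997, -0.075, -0.0, -0.0]
force: [0.3, -0.9, -0.9]
finger_gap: 0.298
gripper_force: 0.0
1.4 [ 0.45184907 -0.28928301  0.30368954] [ 9.97185903e-01 -7.49679564e-02 -2.19161906e-04 -1.79414846e-04] [ 0.2864199  -0.8547396  -0.85461545]
```

View pics/w1.png

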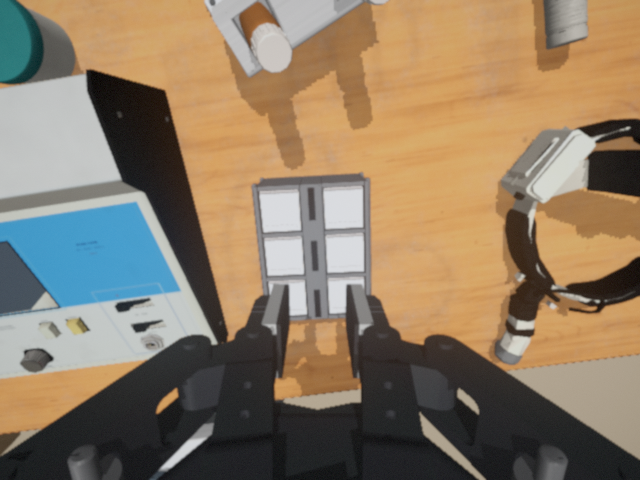

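The wrist view shows the crate rim corners at about (257,188), (368,181), (372,317) and (266,320), and the flap grid on it. The holder is at the top, with a cap at (270,47). The second bottle is out of frame.

```bash
python3 - <<'E'
from h import *
import pickle
np.set_printoptions(precision=4,suppress=True)
w=pickle.load(open('w1.pkl','rb'))
print(-w[4].T@w[5])
for uv in [(257,188),(368,181),(279,212),(345,207),(283,254),(346,254)]: print(uv,plane(w,uv,.066))
a=cv2.imread('pics/w1.png')[170:325,245:385];a=cv2.resize(a,None,fx=4,fy=3.8,interpolation=2)
b=cv2.imread('pics/s1.png')[:,:];print(b.shape)
b=cv2.resize(cv2.imread('pics/w1.png')[0:90,190:400],None,fx=3.8,fy=3.8)
cv2.imwrite('pics/c1.png',a)
E
```

```text
[ 0.5244 -0.2999  0.3731]
(257, 188) [ 0.4863 -0.2395  0.066 ]
(368, 181) [ 0.4778 -0.3381  0.066 ]
(279, 212) [ 0.4619 -0.255   0.066 ]
(345, 207) [ 0.4575 -0.315   0.066 ]
(283, 254) [ 0.4214 -0.2514  0.066 ]
(346, 254) [ 0.4126 -0.3103  0.066 ]
(468, 780, 3)
```

View pics/c1.png

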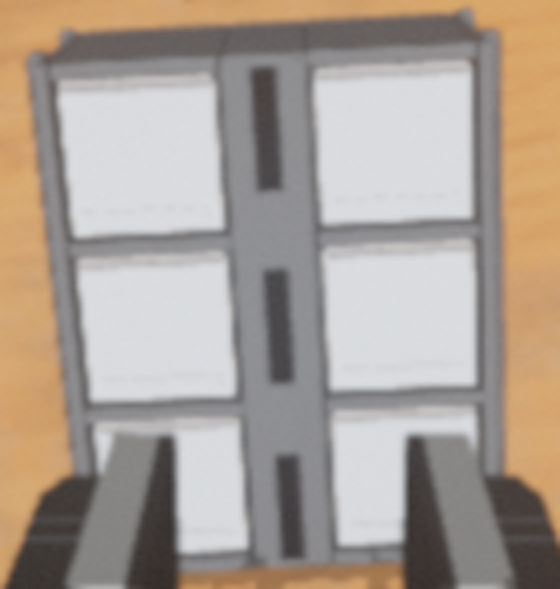

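View pics/s1.png

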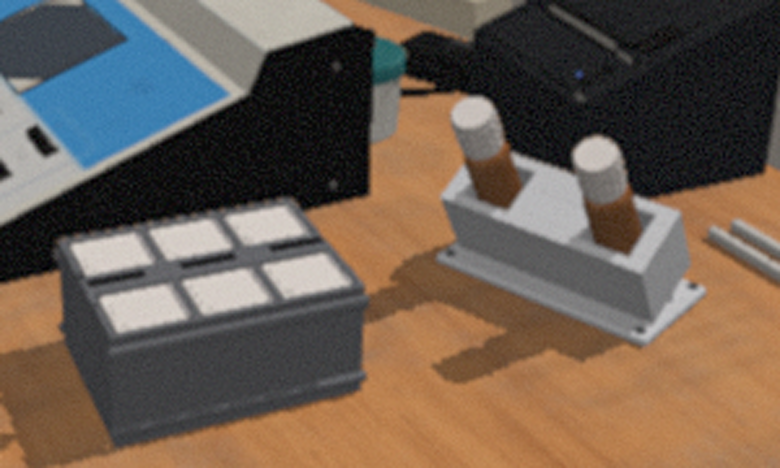

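The flaps have their hinge line on the far (+x) edge, so crate +x points away from the robot. The scene crop gives the crate rim corners, the holder base corners and the cap tops.

```bash
python3 - <<'E'
from h import *
import pickle
from scipy.optimize import least_squares
np.set_printoptions(precision=4,suppress=True)
w=pickle.load(open('w1.pkl','rb')); s=P('scene'); d=P('side')
cr=lambda x,y:(190+x/2.6,200+y/2.6)
W=[((.044,.029,.065),(281,210.3)),((.044,-.029,.065),(344,208.2)),((0,.029,.065),(284.8,256)),((0,-.029,.065),(345.5,253))]
S=[((-.068,.054,.066),cr(58,240)),((.068,.054,.066),cr(295,203)),((.068,-.054,.066),cr(365,298)),((-.068,-.054,.066),cr(113,350))]
def T(p,X): c,q=np.cos(p[2]),np.sin(p[2]); return np.array([p[0]+c*X[0]-q*X[1],p[1]+q*X[0]+c*X[1],X[2]])
def fit(obs):
    f=lambda p:np.concatenate([proj(k,T(p,X))-uv for k,l in obs for X,uv in l])
    r=least_squares(f,[.415,-.28,-.1]);return r.x,r.fun
for o in ([(w,W)],[(s,S)],[(w,W),(s,S)]): print(*fit(o))
p=fit([(w,W),(s,S)])[0]
for X in [(.068,.054,.066),(.068,-.054,.066),(-.068,-.054,.066),(-.068,.054,.066)]: print('side',proj(d,T(p,X)))
for c in [(437,258),(640,343),(705,290)]: print('base',plane(s,cr(*c),.004))
print('cap+y top tri',tri([(s,cr(470,108)),(w,(276,56))]))
print('cap-y', plane(s,cr(594,153),.13))
E
```

```text
[ 0.4159 -0.2811 -0.1024] [-0.1237  0.3126  0.4166 -0.4981 -0.3367 -0.047   0.0305  0.2746]
[ 0.4131 -0.29   -0.1163] [-0.1316  1.1411 -0.217  -0.1545  2.0332 -0.6319 -1.5951 -0.7364]
[ 0.4158 -0.2822 -0.103 ] [ 1.0749  0.2534  1.6229 -0.5197  0.7875 -0.1003  1.1616  0.256  -0.5606
 -1.3651 -1.7357 -2.9358  1.0224 -4.3013 -1.1306 -4.1353]
side [332.3339 237.1026]
side [358.2539 211.5417]
side [433.7887 227.9266]
side [413.4483 256.5722]
base [ 0.5866 -0.2445  0.004 ]
base [ 0.6376 -0.3764  0.004 ]
base [ 0.7097 -0.349   0.004 ]
cap+y top tri [ 0.5774 -0.2806  0.1217]
cap-y [ 0.5941 -0.3715  0.13  ]
```

Wrist fit puts the crate at (0.416, -0.281), yaw -0.103. Next I'll align with it and start probing at compartment 5.

```bash
python3 -m inch '[{"dx":0.33,"dy":-3.36,"dz":0,"wx":0,"wy":0,"wz":-2.75},{"dx":0,"dy":0,"dz":5.2,"wx":0,"wy":0,"wz":0},{"dx":0,"dy":0,"dz":5.2,"wx":0,"wy":0,"wz":0},{"dx":0,"dy":0,"dz":4.2,"wx":0,"wy":0,"wz":0},{"dx":0,"dy":0,"dz":0.5,"wx":0,"wy":0,"wz":0},{"dx":0,"dy":0,"dz":0,"wx":0,"wy":0,"wz":0}]' 0 40 && python3 - <<'E'
from h import *
cv2.imwrite('pics/w2.png',eyes.snapshot('wrist')[:,:,::-1])
print(sense()['tcp_pos'])
E
```

```text
t: 2.25
tcp_pos: [0.4606, -0.2572, 0.1535]
tool_rot: [0.999, -0.052, 0.0, 0.0]
force: [0.8, 0.0, 0.6]
finger_gap: -0.002
gripper_force: 0.0
[ 0.46103577 -0.25753355  0.15420596]
```

View pics/w2.png

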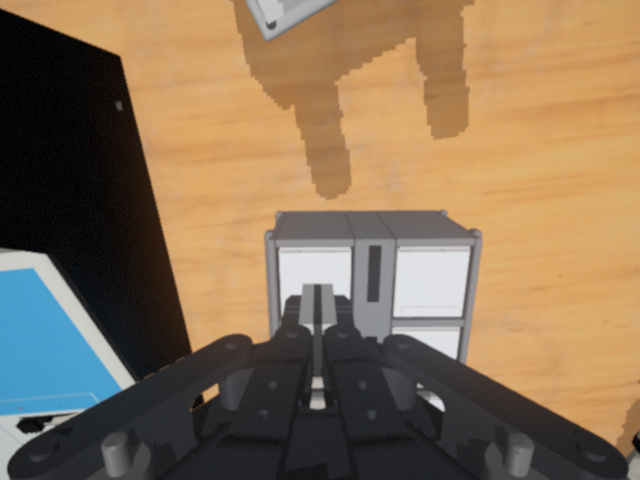

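The fingers are centred over compartment 5's flap (275–352, 247–320). Pressing gently.

```bash
python3 -m inch '[{"dx":0,"dy":0,"dz":1.4,"wx":0,"wy":0,"wz":0},{"dx":0,"dy":0,"dz":0.5,"wx":0,"wy":0,"wz":0},{"dx":0,"dy":0,"dz":0.3,"wx":0,"wy":0,"wz":0},{"dx":0,"dy":0,"dz":0.2,"wx":0,"wy":0,"wz":0}]'; python3 -m inch '[{"dx":0,"dy":0,"dz":0.2,"wx":0,"wy":0,"wz":0},{"dx":0,"dy":0,"dz":0.2,"wx":0,"wy":0,"wz":0}]'
```

```text
t: 2.8
tcp_pos: [0.4603, -0.2568, 0.1289]
tool_rot: [0.999, -0.052, 0.0, 0.0]
force: [1.9, -0.1, 0.5]
finger_gap: 0.002
gripper_force: 0.2
t: 3.05
tcp_pos: [0.4603, -0.2568, 0.1249]
tool_rot: [0.999, -0.052, 0.0, 0.0]
force: [-0.7, 0.2, 0.9]
finger_gap: 0.0
gripper_force: 0.3
```

```bash
python3 -m inch '[{"dx":0,"dy":0,"dz":0.3,"wx":0,"wy":0,"wz":0},{"dx":0,"dy":0,"dz":0.3,"wx":0,"wy":0,"wz":0},{"dx":0,"dy":0,"dz":0.3,"wx":0,"wy":0,"wz":0}]'
```

```text
t: 3.42
tcp_pos: [0.4602, -0.2567, 0.1156]
tool_rot: [0.999, -0.052, -0.0, -0.0]
force: [0.0, 0.5, 0.3]
finger_gap: -0.0
gripper_force: 0.2
```

Compartment 5 is empty: the tips are 23 mm below the rim with no force. Next is compartment 6.

```bash
python3 -m inch '[{"dx":0,"dy":0,"dz":-3.4,"wx":0,"wy":0,"wz":0},{"dx":0,"dy":5.8,"dz":0,"wx":0,"wy":0,"wz":0},{"dx":0,"dy":0,"dz":1.2,"wx":0,"wy":0,"wz":0},{"dx":0,"dy":0,"dz":0.5,"wx":0,"wy":0,"wz":0},{"dx":0,"dy":0,"dz":0.3,"wx":0,"wy":0,"wz":0},{"dx":0,"dy":0,"dz":0,"wx":0,"wy":0,"wz":0}]'
```

```text
t: 4.18
tcp_pos: [0.4539, -0.3131, 0.1293]
tool_rot: [0.999, -0.052, -0.001, -0.001]
force: [-0.6, 0.6, 0.2]
finger_gap: 0.002
gripper_force: 0.2
```

```bash
python3 -m inch '[{"dx":0,"dy":0,"dz":0.2,"wx":0,"wy":0,"wz":0},{"dx":0,"dy":0,"dz":0.2,"wx":0,"wy":0,"wz":0}]';  python3 -m inch '[{"dx":0,"dy":0,"dz":0.2,"wx":0,"wy":0,"wz":0},{"dx":0,"dy":0,"dz":0.2,"wx":0,"wy":0,"wz":0}]'
```

```text
t: 4.42
tcp_pos: [0.4544, -0.3142, 0.126]
tool_rot: [0.999, -0.052, 0.0, 0.0]
force: [-0.4, -0.5, 0.1]
finger_gap: -0.002
gripper_force: 0.2
t: 4.68
tcp_pos: [0.4543, -0.3145, 0.1218]
tool_rot: [0.999, -0.052, 0.0, 0.0]
force: [-0.8, 0.6, -0.1]
finger_gap: -0.001
gripper_force: 0.3
```

```bash
python3 -m inch '[{"dx":0,"dy":0,"dz":0.3,"wx":0,"wy":0,"wz":0},{"dx":0,"dy":0,"dz":0.3,"wx":0,"wy":0,"wz":0}]';  python3 -m inch '[{"dx":0,"dy":0,"dz":0.3,"wx":0,"wy":0,"wz":0},{"dx":0,"dy":0,"dz":0.3,"wx":0,"wy":0,"wz":0}]'; python3 - <<'E'
from h import *
cv2.imwrite('pics/w3.png',eyes.snapshot('wrist')[:,:,::-1]); print(sense()['tcp_pos'],sense()['force'])
E
```

```text
t: 4.92
tcp_pos: [0.4542, -0.3145, 0.1157]
tool_rot: [0.999, -0.052, -0.0, -0.0]
force: [-0.3, -0.8, 0.6]
finger_gap: -0.001
gripper_force: 0.2
t: 5.18
tcp_pos: [0.4542, -0.3145, 0.1096]
tool_rot: [0.999, -0.052, -0.0, -0.0]
force: [-0.7, -0.0, 0.1]
finger_gap: 0.001
gripper_force: 0.2
[ 0.45404773 -0.31433758  0.10929769] [ 0.25067567 -0.86057476  0.1337683 ]
```

View pics/w3.png

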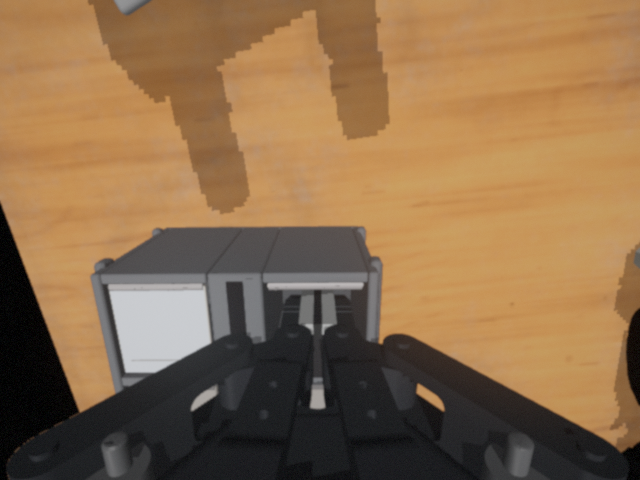

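Compartment 6's flap (264–367, 283+) hangs down beside the fingers, so it is empty too. That makes 5 and 6 the two empties. Now to look at the holder.

```bash
python3 -m inch '[{"dx":0,"dy":0,"dz":-6.0,"wx":0,"wy":0,"wz":0},{"dx":0,"dy":0,"dz":-6.0,"wx":0,"wy":0,"wz":0},{"dx":0,"dy":0,"dz":-6.0,"wx":0,"wy":0,"wz":0},{"dx":5.2,"dy":-0.2,"dz":-0.5,"wx":0,"wy":0,"wz":0},{"dx":5.2,"dy":-0.2,"dz":-0.5,"wx":0,"wy":0,"wz":0},{"dx":0,"dy":0,"dz":0,"wx":0,"wy":0,"wz":-9},{"dx":0,"dy":0,"dz":0,"wx":0,"wy":0,"wz":-9},{"dx":0,"dy":0,"dz":0,"wx":0,"wy":0,"wz":-9},{"dx":0,"dy":0,"dz":0,"wx":0,"wy":0,"wz":0}]' 0.6 && python3 - <<'E'
from h import *
import pickle
pickle.dump(P('wrist'),open('w4.pkl','wb'))
cv2.imwrite('pics/w4.png',eyes.snapshot('wrist')[:,:,::-1]); s=sense();print(s['tcp_pos'],s['q'])
E
```

```text
t: 6.35
tcp_pos: [0.558, -0.3212, 0.2996]
tool_rot: [0.983, 0.182, -0.0, -0.0]
force: [-0.7, -0.3, -0.9]
finger_gap: 0.604
gripper_force: 0.0
[ 0.55797667 -0.32118439  0.29963903] [-6.95600630e-01  5.57964650e-01  1.38672217e+00  6.80558554e-05
  1.19742564e+00  5.10998843e-01]
```

View pics/w4.png

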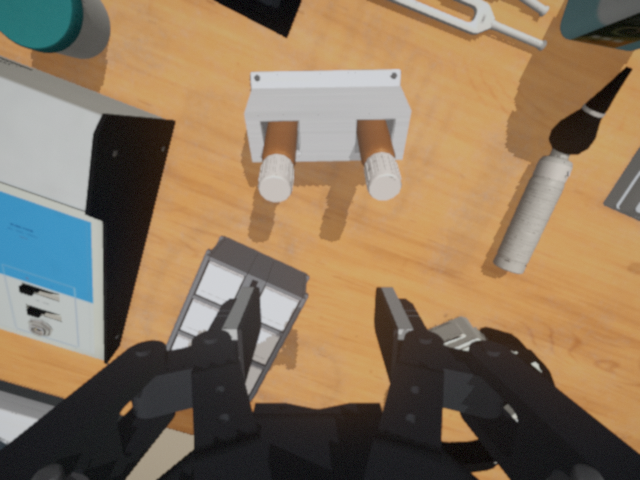

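The wrist view shows both bottles leaning down-image, with cap tops at about (274,190) and (384,187). The holder's base rear edge runs from (250,73) to (401,69), nearly square to the tool.

```bash
python3 - <<'E'
from h import *
import pickle
from scipy.optimize import least_squares
np.set_printoptions(precision=4,suppress=True)
w=pickle.load(open('w4.pkl','rb')); s=P('scene')
cr=lambda x,y:(190+x/2.6,200+y/2.6)
a,b=plane(w,(250,73),.005),plane(w,(401,69),.005); d=a-b; print(a,b,np.linalg.norm(d)); yb=np.arctan2(-d[0],d[1]);print('yaw base',yb)
def pts(p):
    u=np.array([-np.sin(p[3]),np.cos(p[3]),0])*.04; return p[:3]+u,p[:3]-u
def f(p):
    A,B=pts(p)
    return np.concatenate([proj(w,A)-(274,190),proj(w,B)-(384,187),.4*(proj(s,A)-cr(473,108)),.4*(proj(s,B)-cr(595,153)),[(p[3]-yb)*100]])
r=least_squares(f,[.58,-.32,.12,.35]);p=r.x;print(p,r.fun)
c,q=np.cos(p[3]),np.sin(p[3]); ax=np.array([-np.sin(.5)*c,-np.sin(.5)*q,np.cos(.5)])
for n,A in zip('LR',pts(p)):
    print(n,'top',A,'foot z',(A-.11*ax)[2],'body mid px',proj(w,A-.05*ax),'junction',proj(w,A-.028*ax))
S=sense();M=R.from_quat(S['tool_rot']).as_matrix();t=S['tcp_pos'];print('toolyaw',np.arctan2(M[1,0],M[0,0]))
z=-ax;y=np.array([q,-c,0]);x=np.cross(y,z);G=np.c_[x,y,z]
for n,A in zip('LR',pts(p)):
    T=A+.030*ax   # grasp 24 mm below top
    pre=A+.115*ax
    print(n,'T',T,'pre',pre,'delta pre in tool cm',M.T@(pre-t)*100)
print('rotvec deg',R.from_matrix(M.T@G).as_rotvec(degrees=True))
pickle.dump((pts(p),G),open('bot.pkl','wb'))
E
```

```text
[ 0.6555 -0.2134  0.005 ] [ 0.7106 -0.348   0.005 ] 0.14539422871728572
yaw base 0.3888569576242263
[ 0.5939 -0.3157  0.1194  0.3899] [-0.053  -0.1929  0.2293  0.081  -0.726   0.3405 -0.3498 -0.2451  0.1034]
L top [ 0.5787 -0.2787  0.1194] foot z 0.022874953574830534 body mid px [278.6116 152.6661] junction [276.7085 167.8192]
R top [ 0.6091 -0.3527  0.1194] foot z 0.022874953574830534 body mid px [375.3195 150.1869] junction [378.9539 165.2363]
toolyaw 0.3641720615807997
L T [ 0.5654 -0.2841  0.1457] pre [ 0.5277 -0.2996  0.2203] delta pre in tool cm [-2.0579 -3.0882  7.9327]
R T [ 0.5958 -0.3581  0.1457] pre [ 0.5581 -0.3736  0.2203] delta pre in tool cm [-1.8522  4.9091  7.9288]
rotvec deg [ 0.3411 28.6573 -1.4497]
```

The fit is consistent: base edge 145.4 mm against 146, and foot height 23 mm. Going to the pre-grasp on the right bottle.

```bash
python3 -m inch '[{"dx":-0.93,"dy":2.45,"dz":3.96,"wx":0,"wy":0,"wz":0},{"dx":-0.93,"dy":2.45,"dz":3.96,"wx":0,"wy":0,"wz":0},{"dx":0,"dy":0,"dz":0,"wx":0,"wy":0,"wz":-1.45},{"dx":0,"dy":0,"dz":0,"wx":0,"wy":9.55,"wz":0},{"dx":0,"dy":0,"dz":0,"wx":0,"wy":9.55,"wz":0},{"dx":0,"dy":0,"dz":0,"wx":0,"wy":9.55,"wz":0},{"dx":0,"dy":0,"dz":0,"wx":0,"wy":0,"wz":0}]' && python3 - <<'E'
from h import *
import pickle
np.set_printoptions(precision=3,suppress=True)
(pL,pR),G=pickle.load(open('bot.pkl','rb'))
S=sense();M=R.from_quat(S['tool_rot']).as_matrix();t=S['tcp_pos']
print('top in tool cm',M.T@(pR-t)*100,'rot err deg',R.from_matrix(M.T@G).as_rotvec(degrees=True),S['q'])
w=P('wrist');im=eyes.snapshot('wrist').astype(int)
c=proj(w,pR);print('pred top',c,'junction',proj(w,pR-.028*-G[:,2]))
m=((im.min(2)>150)&(im.max(2)-im.min(2)<30)).astype(np.uint8)
n,l,st,ce=cv2.connectedComponentsWithStats(m)
for i in range(1,n):
    if st[i,4]>300: print(st[i],ce[i])
cv2.imwrite('pics/w5.png',im[:,:,::-1].astype(np.uint8))
E
```

```text
t: 7.28
tcp_pos: [0.5571, -0.3741, 0.2214]
tool_rot: [0.951, 0.187, 0.242, -0.048]
force: [0.1, 0.1, -0.4]
finger_gap: 0.599
gripper_force: 0.0
top in tool cm [ 0.063  0.01  11.647] rot err deg [-0.053  0.06  -0.086] [-0.917  0.655  1.544  0.627  0.907 -0.12 ]
pred top [318.586 265.076] junction [318.487 249.445]
[ 599   30   41   47 1646] [619.454  52.627]
[ 368   74  119   65 1145] [423.611 106.664]
[ 322   97  168   68 1708] [397.66  131.536]
[  162   180   195   105 12360] [267.187 225.537]
[ 522  269   35  104 2019] [539.218 316.954]
[ 139  426   55   54 1341] [167.576 452.532]
```

```bash
python3 - <<'E'
import cv2,numpy as np
im=cv2.imread('pics/w5.png').astype(int);m=(im.min(2)>150)&(im.max(2)-im.min(2)<30)
for r in range(240,292,6): 
    c=np.where(m[r,270:370])[0]+270; print(r,(c.min(),c.max(),len(c)) if len(c) else None)
E
```

```text
240 (np.int64(270), np.int64(355), 70)
246 (np.int64(270), np.int64(355), 79)
252 (np.int64(270), np.int64(354), 83)
258 (np.int64(270), np.int64(354), 78)
264 (np.int64(300), np.int64(339), 40)
270 (np.int64(301), np.int64(338), 38)
276 (np.int64(304), np.int64(335), 32)
282 (np.int64(311), np.int64(328), 18)
288 None
```

The cap is centred at (319.5, 264), within a pixel of prediction. Advancing and gripping.

```bash
python3 -m inch '[{"dx":0.06,"dy":0,"dz":4.5,"wx":0,"wy":0,"wz":0},{"dx":0,"dy":0,"dz":3.1,"wx":0,"wy":0,"wz":0},{"dx":0,"dy":0,"dz":1.0,"wx":0,"wy":0,"wz":0},{"dx":0,"dy":0,"dz":0,"wx":0,"wy":0,"wz":0}]' && python3 -m inch '[{"dx":0,"dy":0,"dz":0,"wx":0,"wy":0,"wz":0},{"dx":0,"dy":0,"dz":0,"wx":0,"wy":0,"wz":0},{"dx":0,"dy":0,"dz":0,"wx":0,"wy":0,"wz":0},{"dx":0,"dy":0,"dz":0,"wx":0,"wy":0,"wz":0},{"dx":0,"dy":0,"dz":0,"wx":0,"wy":0,"wz":0}]' 0 60
```

```text
t: 7.82
tcp_pos: [0.5977, -0.3571, 0.1458]
tool_rot: [0.95, 0.19, 0.242, -0.048]
force: [0.1, -0.8, -0.2]
finger_gap: 0.602
gripper_force: 0.0
t: 8.45
tcp_pos: [0.5971, -0.3588, 0.1473]
tool_rot: [0.95, 0.188, 0.244, -0.047]
force: [-2.2, -0.3, 6.2]
finger_gap: 0.278
gripper_force: 58.9
```

```bash
python3 -m inch '[{"dx":0,"dy":0,"dz":-1,"wx":0,"wy":0,"wz":0},{"dx":0,"dy":0,"dz":-2,"wx":0,"wy":0,"wz":0},{"dx":0,"dy":0,"dz":-3,"wx":0,"wy":0,"wz":0},{"dx":0,"dy":0,"dz":-3,"wx":0,"wy":0,"wz":0},{"dx":0,"dy":0,"dz":-3,"wx":0,"wy":0,"wz":0},{"dx":0,"dy":0,"dz":0,"wx":0,"wy":-9.55,"wz":0},{"dx":0,"dy":0,"dz":0,"wx":0,"wy":-9.55,"wz":0},{"dx":0,"dy":0,"dz":0,"wx":0,"wy":-9.55,"wz":0},{"dx":0,"dy":0,"dz":0,"wx":0,"wy":0,"wz":0}]' && cat > go.py <<'E'
from h import *
import sys,pickle
np.set_printoptions(precision=3,suppress=True)
S=sense();M=R.from_quat(S['tool_rot']).as_matrix();t=S['tcp_pos']
yaw=-.102
x,y=float(sys.argv[1]),float(sys.argv[2])
c,s=np.cos(yaw),np.sin(yaw)
tgt=np.array([.416+c*x-s*y,-.281+s*x+c*y,float(sys.argv[3])])
G=np.array([[c,s,0],[s,-c,0],[0,0,-1.]])
print('tgt',tgt,'delta tool cm',M.T@(tgt-t)*100,'rot',R.from_matrix(M.T@G).as_rotvec(degrees=True),'q',S['q'],S['finger_gap'],S['force'],S['gripper_force'])
E
python3 go.py .042 -.029 .235; python3 - <<'E'
from h import *
cv2.imwrite('pics/w6.png',eyes.snapshot('wrist')[:,:,::-1])
cv2.imwrite('pics/s6.png',eyes.snapshot('scene')[:,:,::-1])
# bottle in scene: amber mask & predictions
S=sense();M=R.from_quat(S['tool_rot']).as_matrix();t=S['tcp_pos']
s=P('scene')
print('pred top,junction,foot',[proj(s,t+M[:,2]*k) for k in (.03,.058,.14)])
im=cv2.imread('pics/s6.png').astype(int);b,g,r=im[...,0],im[...,1],im[...,2]
m=((r-b>45)&(r<150)&(g<90)).astype(np.uint8)
n,l,st,ce=cv2.connectedComponentsWithStats(m)
for i in range(1,n):
    if st[i,4]>100: print(st[i],ce[i])
E
```

```text
t: 9.57
tcp_pos: [0.5446, -0.379, 0.2518]
tool_rot: [0.981, 0.196, 0.001, 0.0]
force: [0.9, -0.8, -0.7]
finger_gap: 0.278
gripper_force: 59.1
tgt [ 0.455 -0.314  0.235] delta tool cm [-5.789 -9.443  1.66 ] rot [ 0.046 -0.078 28.463] q [-0.776  0.636  1.379  0.001  1.125  0.399] 0.27828837830700576 [ 0.892 -0.79  -0.654] 59.05174202634953
pred top,junction,foot [array([396.33438709, 202.91401626]), array([394.56585625, 223.97159955]), array([389.70030926, 281.90480539])]
[ 174    0  131   86 2602] [245.07801691  40.14488855]
[ 307    0   66  110 2431] [346.69066228  58.13327849]
[  436     0   204   201 11333] [568.39715874 104.16544604]
[ 369  228   36   58 1140] [390.98508772 257.74298246]
[   71   270   274   210 10031] [197.6493869  392.87588476]
[ 330  295  101   44 1259] [376.46147736 317.64892772]
[514 323  52  48 654] [537.09174312 350.63608563]
[582 340  21  14 185] [592.87027027 345.68648649]
[565 350  51  28 657] [587.48858447 365.20700152]
[462 388  84  40 433] [488.12009238 414.07852194]
[ 347  440   66   40 1188] [377.03787879 457.55050505]
```

```bash
python3 -m inch '[{"dx":-2.9,"dy":-4.7,"dz":0,"wx":0,"wy":0,"wz":0},{"dx":-2.9,"dy":-4.7,"dz":0,"wx":0,"wy":0,"wz":0},{"dx":0,"dy":0,"dz":0,"wx":0,"wy":0,"wz":9.5},{"dx":0,"dy":0,"dz":0,"wx":0,"wy":0,"wz":9.5},{"dx":0,"dy":0,"dz":1.7,"wx":0,"wy":0,"wz":9.5},{"dx":0,"dy":0,"dz":0,"wx":0,"wy":0,"wz":0}]' && python3 go.py .042 -.029 .235; cat > chk.py <<'E'
from h import *
S=sense();M=R.from_quat(S['tool_rot']).as_matrix();t=S['tcp_pos']
for nm in ('scene','side'):
    s=P(nm);im=eyes.snapshot(nm)[...,::-1].astype(int);cv2.imwrite(f'pics/chk_{nm}.png',im)
    f=proj(s,t+M[:,2]*.14);j=proj(s,t+M[:,2]*.058);print(nm,'pred junction',j,'foot',f)
    b,g,r=im[...,0],im[...,1],im[...,2];m=((r-b>45)&(r<165)&(g<95)).astype(np.uint8)
    for k in range(int(j[1])-4,int(f[1])+14,5):
        x0=int(f[0])-25;c=np.where(m[k,x0:x0+50])[0]+x0
        print(k,(c.min(),c.max(),len(c),c.mean().round(1)) if len(c) else None)
E
python3 chk.py
```

```text
t: 10.42
tcp_pos: [0.4524, -0.3149, 0.233]
tool_rot: [0.999, -0.053, -0.001, -0.002]
force: [-0.1, -0.7, -0.4]
finger_gap: 0.276
gripper_force: 59.1
tgt [ 0.455 -0.314  0.235] delta tool cm [ 0.234 -0.1   -0.205] rot [-0.172  0.109 -0.201] q [-0.811  0.526  1.687  0.001  0.933  0.864] 0.27615199108317723 [-0.13  -0.696 -0.379] 59.14295196882449
scene pred junction [305.75021549 231.30236614] foot [304.72958097 287.5774367 ]
227 None
232 None
237 (np.int64(296), np.int64(300), 5, np.float64(298.0))
242 (np.int64(294), np.int64(300), 7, np.float64(297.0))
247 (np.int64(295), np.int64(301), 7, np.float64(298.0))
252 (np.int64(295), np.int64(315), 21, np.float64(305.0))
257 (np.int64(295), np.int64(315), 21, np.float64(305.0))
262 (np.int64(295), np.int64(315), 21, np.float64(305.0))
267 (np.int64(295), np.int64(315), 21, np.float64(305.0))
272 (np.int64(295), np.int64(315), 21, np.float64(305.0))
277 (np.int64(296), np.int64(324), 23, np.float64(307.8))
282 (np.int64(297), np.int64(315), 19, np.float64(306.0))
287 (np.int64(297), np.int64(315), 19, np.float64(306.0))
292 (np.int64(304), np.int64(305), 2, np.float64(304.5))
297 None
side pred junction [371.42544015 160.27709633] foot [368.75803702 206.29668124]
156 (np.int64(381), np.int64(381), 1, np.float64(381.0))
161 None
166 (np.int64(375), np.int64(378), 4, np.float64(376.5))
171 (np.int64(374), np.int64(379), 6, np.float64(376.5))
176 (np.int64(363), np.int64(387), 19, np.float64(372.6))
181 (np.int64(362), np.int64(378), 17, np.float64(370.0))
186 (np.int64(362), np.int64(377), 16, np.float64(369.5))
191 (np.int64(362), np.int64(377), 16, np.float64(369.5))
196 (np.int64(343), np.int64(377), 25, np.float64(361.8))
201 (np.int64(361), np.int64(376), 16, np.float64(368.5))
206 (np.int64(361), np.int64(376), 16, np.float64(368.5))
211 None
216 None[ WARN:0@0.824] global loadsave.cpp:1063 imwrite_ Unsupported depth image for selected encoder is fallbacked to CV_8U.
```

The bottle hangs upright, within 1 px of prediction in both cameras. Inserting into compartment 6.

```bash
python3 -m inch '[{"dx":0.23,"dy":-0.1,"dz":2.0,"wx":0,"wy":0,"wz":-0.2},{"dx":0,"dy":0,"dz":0.5,"wx":0,"wy":0,"wz":0},{"dx":0,"dy":0,"dz":0.5,"wx":0,"wy":0,"wz":0},{"dx":0,"dy":0,"dz":0.5,"wx":0,"wy":0,"wz":0},{"dx":0,"dy":0,"dz":0.5,"wx":0,"wy":0,"wz":0}]' && python3 go.py .042 -.029 .148
```

```text
t: 11.15
tcp_pos: [0.4566, -0.3145, 0.194]
tool_rot: [0.999, -0.051, 0.0, 0.0]
force: [-1.2, -0.2, 0.5]
finger_gap: 0.277
gripper_force: 59.3
tgt [ 0.455 -0.314  0.148] delta tool cm [-0.181 -0.022  4.602] rot [ 0.033 -0.018  0.031] q [-0.805  0.588  1.709 -0.     0.844  0.868] 0.27707954213730357 [-1.181 -0.227  0.486] 59.308283996069804
```

```bash
python3 -m inch '[{"dx":-0.1,"dy":0,"dz":0.8,"wx":0,"wy":0,"wz":0},{"dx":-0.05,"dy":0,"dz":0.8,"wx":0,"wy":0,"wz":0},{"dx":0,"dy":0,"dz":0.8,"wx":0,"wy":0,"wz":0}]' && python3 -m inch '[{"dx":0,"dy":0,"dz":0.8,"wx":0,"wy":0,"wz":0},{"dx":0,"dy":0,"dz":0.8,"wx":0,"wy":0,"wz":0},{"dx":0,"dy":0,"dz":0.4,"wx":0,"wy":0,"wz":0}]' && python3 go.py .042 -.029 .146
```

```text
t: 11.52
tcp_pos: [0.455, -0.3141, 0.1691]
tool_rot: [0.999, -0.051, -0.0, -0.0]
force: [0.0, 0.8, -0.5]
finger_gap: 0.273
gripper_force: 59.2
t: 11.9
tcp_pos: [0.4549, -0.314, 0.1491]
tool_rot: [0.999, -0.051, -0.0, -0.0]
force: [-0.2, 0.0, 0.1]
finger_gap: 0.275
gripper_force: 59.2
tgt [ 0.455 -0.314  0.146] delta tool cm [-0.01   0.014  0.313] rot [-0.035  0.038  0.008] q [-0.806  0.66   1.738  0.     0.745  0.866] 0.2745708134786804 [-0.21   0.033  0.091] 59.18585264473222
```

```bash
python3 -m inch '[{"dx":0,"dy":0,"dz":0.2,"wx":0,"wy":0,"wz":0},{"dx":0,"dy":0,"dz":0,"wx":0,"wy":0,"wz":0}]' && python3 -m inch '[{"dx":0,"dy":0,"dz":0.15,"wx":0,"wy":0,"wz":0},{"dx":0,"dy":0,"dz":0,"wx":0,"wy":0,"wz":0}]'
```

```text
t: 12.15
tcp_pos: [0.4551, -0.3142, 0.1478]
tool_rot: [0.999, -0.051, -0.0, -0.0]
force: [0.0, -0.2, -0.5]
finger_gap: 0.276
gripper_force: 59.1
t: 12.4
tcp_pos: [0.4551, -0.3143, 0.1465]
tool_rot: [0.999, -0.051, 0.0, 0.0]
force: [-0.3, -0.1, -1.3]
finger_gap: 0.276
gripper_force: 59.2
```

```bash
python3 -m inch '[{"dx":0,"dy":0,"dz":0.1,"wx":0,"wy":0,"wz":0},{"dx":0,"dy":0,"dz":0,"wx":0,"wy":0,"wz":0}]' && python3 -m inch '[{"dx":0,"dy":0,"dz":0,"wx":0,"wy":0,"wz":0},{"dx":0,"dy":0,"dz":0,"wx":0,"wy":0,"wz":0},{"dx":0,"dy":0,"dz":0,"wx":0,"wy":0,"wz":0},{"dx":0,"dy":0,"dz":0,"wx":0,"wy":0,"wz":0}]' 0.5
```

```text
t: 12.65
tcp_pos: [0.4551, -0.3142, 0.1453]
tool_rot: [0.999, -0.051, 0.0, 0.0]
force: [-0.8, -0.7, -1.0]
finger_gap: 0.278
gripper_force: 59.2
t: 13.15
tcp_pos: [0.4551, -0.3142, 0.1454]
tool_rot: [0.999, -0.051, 0.0, 0.0]
force: [1.0, 1.0, 0.4]
finger_gap: 0.5
gripper_force: 0.0
```

```bash
python3 -m inch '[{"dx":0,"dy":0,"dz":-1.5,"wx":0,"wy":0,"wz":0},{"dx":0,"dy":0,"dz":-3,"wx":0,"wy":0,"wz":0},{"dx":0,"dy":0,"dz":-4,"wx":0,"wy":0,"wz":0},{"dx":0,"dy":0,"dz":0,"wx":0,"wy":0,"wz":0}]'; python3 - <<'E'
from h import *
import pickle
np.set_printoptions(precision=3,suppress=True)
(A,_),G=pickle.load(open('bot.pkl','rb'))
S=sense();M=R.from_quat(S['tool_rot']).as_matrix();t=S['tcp_pos']
pre=A+.115*-G[:,2]
print('pre',pre,'delta cm',M.T@(pre-t)*100,'rot',R.from_matrix(M.T@G).as_rotvec(degrees=True))
# placed bottle check: cap top predicted at crate (.042,-.029,.114)
X=np.array([.455,-.314,.114])
s=P('scene');im=eyes.snapshot('scene')[...,::-1].astype(int);cv2.imwrite('pics/s7.png',im.astype(np.uint8))
print('pred top',proj(s,X),'junction',proj(s,X-[0,0,.028]),'rim',proj(s,X-[0,0,.048]))
m=(im.min(2)>140)&(im.max(2)-im.min(2)<40)
c=proj(s,X)
for k in range(int(c[1])-14,int(c[1])+40,5):
    x0=int(c[0])-20;q=np.where(m[k,x0:x0+40])[0]+x0;print(k,(q.min(),q.max(),len(q)) if len(q) else None,im[k,int(c[0])])
E
```

```text
t: 13.65
tcp_pos: [0.4566, -0.3156, 0.2344]
tool_rot: [0.999, -0.051, 0.003, 0.003]
force: [0.4, 0.0, -0.6]
finger_gap: 0.503
gripper_force: 0.0
pre [ 0.528 -0.3    0.22 ] delta cm [ 6.909 -2.315  1.44 ] rot [  7.434  27.773 -27.463]
pred top [306.678 273.023] junction [306.377 291.524] rim [306.168 304.404]
259 None [6 8 7]
264 None [19 19 21]
269 None [66 70 76]
274 (np.int64(295), np.int64(311), 17) [202 210 216]
279 (np.int64(300), np.int64(308), 9) [141 145 151]
284 (np.int64(286), np.int64(293), 8) [129 133 136]
289 (np.int64(286), np.int64(312), 10) [127 129 136]
294 None [129 131 136]
299 None [ 41  71 118]
304 None [38 59 91]
309 None [32 55 85]
```

Bottle 1 stands where predicted: cap top row about 272 against 273, junction about 296. Now the second bottle.

```bash
python3 -m inch '[{"dx":3.45,"dy":-1.15,"dz":0,"wx":0,"wy":0,"wz":0},{"dx":3.45,"dy":-1.15,"dz":0,"wx":0,"wy":0,"wz":0},{"dx":0,"dy":0,"dz":0,"wx":0,"wy":0,"wz":-9.4},{"dx":0,"dy":0,"dz":0,"wx":0,"wy":0,"wz":-9.4},{"dx":0,"dy":0,"dz":1.4,"wx":0,"wy":0,"wz":-9.4},{"dx":0,"dy":0,"dz":0,"wx":0,"wy":9.55,"wz":0},{"dx":0,"dy":0,"dz":0,"wx":0,"wy":9.55,"wz":0},{"dx":0,"dy":0,"dz":0,"wx":0,"wy":9.55,"wz":0},{"dx":0,"dy":0,"dz":0,"wx":0,"wy":0,"wz":0}]' 0.6 && python3 - <<'E'
from h import *
import pickle
np.set_printoptions(precision=3,suppress=True)
(pL,pR),G=pickle.load(open('bot.pkl','rb'))
S=sense();M=R.from_quat(S['tool_rot']).as_matrix();t=S['tcp_pos']
print('top in tool cm',M.T@(pL-t)*100,'rot err deg',R.from_matrix(M.T@G).as_rotvec(degrees=True))
w=P('wrist');im=eyes.snapshot('wrist').astype(int);print(proj(w,pL))
m=(im.min(2)>150)&(im.max(2)-im.min(2)<30)
for r in range(240,292,6): 
    c=np.where(m[r,270:370])[0]+270; print(r,(c.min(),c.max(),len(c)) if len(c) else None)
E
```

```text
t: 14.82
tcp_pos: [0.524, -0.2984, 0.2146]
tool_rot: [0.951, 0.186, 0.241, -0.05]
force: [0.4, -0.1, -1.0]
finger_gap: 0.601
gripper_force: 0.0
top in tool cm [ 0.571  0.283 11.142] rot err deg [-0.176  0.161 -0.312]
[323.595 259.927]
240 (np.int64(286), np.int64(369), 80)
246 (np.int64(286), np.int64(369), 84)
252 (np.int64(287), np.int64(369), 81)
258 (np.int64(304), np.int64(345), 42)
264 (np.int64(305), np.int64(344), 40)
270 (np.int64(307), np.int64(341), 35)
276 (np.int64(314), np.int64(334), 21)
282 None
288 None
```

```bash
python3 -m inch '[{"dx":0.57,"dy":0.29,"dz":0,"wx":0,"wy":0,"wz":-0.3},{"dx":0,"dy":0,"dz":4.2,"wx":0,"wy":0,"wz":0},{"dx":0,"dy":0,"dz":2.9,"wx":0,"wy":0,"wz":0},{"dx":0,"dy":0,"dz":1.0,"wx":0,"wy":0,"wz":0},{"dx":0,"dy":0,"dz":0,"wx":0,"wy":0,"wz":0}]' && python3 -m inch '[{"dx":0,"dy":0,"dz":0,"wx":0,"wy":0,"wz":0},{"dx":0,"dy":0,"dz":0,"wx":0,"wy":0,"wz":0},{"dx":0,"dy":0,"dz":0,"wx":0,"wy":0,"wz":0},{"dx":0,"dy":0,"dz":0,"wx":0,"wy":0,"wz":0},{"dx":0,"dy":0,"dz":0,"wx":0,"wy":0,"wz":0}]' 0 60
```

```text
t: 15.5
tcp_pos: [0.5685, -0.2837, 0.1479]
tool_rot: [0.95, 0.191, 0.243, -0.048]
force: [-0.2, 0.2, -0.1]
finger_gap: 0.597
gripper_force: 0.0
t: 16.12
tcp_pos: [0.5678, -0.2849, 0.1494]
tool_rot: [0.95, 0.19, 0.244, -0.047]
force: [-1.9, -0.0, 5.8]
finger_gap: 0.275
gripper_force: 59.2
```

```bash
python3 -m inch '[{"dx":0,"dy":0,"dz":-1,"wx":0,"wy":0,"wz":0},{"dx":0,"dy":0,"dz":-2,"wx":0,"wy":0,"wz":0},{"dx":0,"dy":0,"dz":-3,"wx":0,"wy":0,"wz":0},{"dx":0,"dy":0,"dz":-3,"wx":0,"wy":0,"wz":0},{"dx":0,"dy":0,"dz":-3,"wx":0,"wy":0,"wz":0},{"dx":0,"dy":0,"dz":0,"wx":0,"wy":-9.55,"wz":0},{"dx":0,"dy":0,"dz":0,"wx":0,"wy":-9.55,"wz":0},{"dx":0,"dy":0,"dz":0,"wx":0,"wy":-9.55,"wz":0},{"dx":0,"dy":0,"dz":0,"wx":0,"wy":0,"wz":0}]' && python3 go.py .042 .029 .235
```

```text
t: 17.25
tcp_pos: [0.5153, -0.3058, 0.2542]
tool_rot: [0.98, 0.197, 0.001, 0.002]
force: [0.5, 0.2, -0.8]
finger_gap: 0.277
gripper_force: 59.3
tgt [ 0.461 -0.256  0.235] delta tool cm [-3.12  -6.673  1.888] rot [ 0.232 -0.135 28.619] q [-0.722  0.551  1.551 -0.001  1.035  0.452] 0.2769211140549224 [ 0.543  0.154 -0.802] 59.30848022690043
```

```bash
python3 -m inch '[{"dx":0,"dy":-3.3,"dz":0,"wx":0,"wy":0,"wz":0},{"dx":-1.56,"dy":-3.37,"dz":0,"wx":0,"wy":0,"wz":0},{"dx":-1.56,"dy":0,"dz":0,"wx":0,"wy":0,"wz":9.5},{"dx":0,"dy":0,"dz":0,"wx":0,"wy":0,"wz":9.5},{"dx":0,"dy":0,"dz":1.9,"wx":0,"wy":0,"wz":9.5},{"dx":0,"dy":0,"dz":0,"wx":0,"wy":0,"wz":0}]' && python3 go.py .042 .029 .235; python3 chk.py 2>/dev/null
```

```text
t: 18.0
tcp_pos: [0.4582, -0.2564, 0.2333]
tool_rot: [0.999, -0.051, -0.0, -0.0]
force: [-0.6, 0.3, -1.4]
finger_gap: 0.274
gripper_force: 59.4
tgt [ 0.461 -0.256  0.235] delta tool cm [ 0.252 -0.025 -0.169] rot [-0.048  0.036 -0.019] q [-0.723  0.495  1.752  0.     0.895  0.95 ] 0.2737334188844323 [-0.6    0.291 -1.362] 59.36389138922095
scene pred junction [289.56822469 215.03101369] foot [289.39274454 268.70843757]
211 None
216 None
221 (np.int64(280), np.int64(283), 4, np.float64(281.5))
226 (np.int64(279), np.int64(284), 6, np.float64(281.5))
231 (np.int64(279), np.int64(298), 16, np.float64(288.0))
236 (np.int64(279), np.int64(298), 20, np.float64(288.5))
241 (np.int64(279), np.int64(298), 20, np.float64(288.5))
246 (np.int64(279), np.int64(298), 20, np.float64(288.5))
251 (np.int64(279), np.int64(298), 20, np.float64(288.5))
256 (np.int64(279), np.int64(297), 19, np.float64(288.0))
261 (np.int64(279), np.int64(298), 20, np.float64(288.5))
266 (np.int64(279), np.int64(298), 20, np.float64(288.5))
271 (np.int64(280), np.int64(295), 16, np.float64(287.5))
276 None
281 None
side pred junction [357.47668494 172.00423666] foot [355.2126506  219.75399474]
168 None
173 None
178 (np.int64(361), np.int64(365), 5, np.float64(363.0))
183 (np.int64(343), np.int64(366), 8, np.float64(360.5))
188 (np.int64(349), np.int64(366), 18, np.float64(357.5))
193 (np.int64(349), np.int64(365), 17, np.float64(357.0))
198 (np.int64(332), np.int64(365), 32, np.float64(349.0))
203 (np.int64(349), np.int64(365), 17, np.float64(357.0))
208 (np.int64(348), np.int64(364), 17, np.float64(356.0))
213 (np.int64(348), np.int64(365), 18, np.float64(356.5))
218 (np.int64(348), np.int64(376), 29, np.float64(362.0))
223 (np.int64(350), np.int64(376), 27, np.float64(363.0))
228 None
```

```bash
python3 -m inch '[{"dx":0.15,"dy":0,"dz":2.0,"wx":0,"wy":0,"wz":0},{"dx":0,"dy":0,"dz":0.5,"wx":0,"wy":0,"wz":0},{"dx":0,"dy":0,"dz":0.5,"wx":0,"wy":0,"wz":0},{"dx":0,"dy":0,"dz":0.5,"wx":0,"wy":0,"wz":0},{"dx":0,"dy":0,"dz":0.5,"wx":0,"wy":0,"wz":0}]' && python3 go.py .042 .029 .148
```

```text
t: 18.73
tcp_pos: [0.4617, -0.2571, 0.1943]
tool_rot: [0.999, -0.051, 0.001, 0.001]
force: [0.3, 0.3, -0.4]
finger_gap: 0.272
gripper_force: 59.5
tgt [ 0.461 -0.256  0.148] delta tool cm [-0.11  -0.065  4.625] rot [ 0.153 -0.098 -0.006] q [-0.719  0.561  1.776 -0.002  0.802  0.955] 0.2722179253627638 [ 0.263  0.349 -0.419] 59.48131853481755
```

```bash
python3 -m inch '[{"dx":-0.1,"dy":-0.05,"dz":0.8,"wx":0,"wy":0,"wz":0},{"dx":0,"dy":0,"dz":0.8,"wx":0,"wy":0,"wz":0},{"dx":0,"dy":0,"dz":0.8,"wx":0,"wy":0,"wz":0}]' && python3 -m inch '[{"dx":0,"dy":0,"dz":0.8,"wx":0,"wy":0,"wz":0},{"dx":0,"dy":0,"dz":0.8,"wx":0,"wy":0,"wz":0},{"dx":0,"dy":0,"dz":0.2,"wx":0,"wy":0,"wz":0}]' && python3 -m inch '[{"dx":0,"dy":0,"dz":0.2,"wx":0,"wy":0,"wz":0},{"dx":0,"dy":0,"dz":0,"wx":0,"wy":0,"wz":0}]'
```

```text
t: 19.1
tcp_pos: [0.4606, -0.2563, 0.1694]
tool_rot: [0.999, -0.051, 0.0, 0.001]
force: [0.0, 1.2, -0.5]
finger_gap: 0.272
gripper_force: 59.4
t: 19.48
tcp_pos: [0.4605, -0.2562, 0.1514]
tool_rot: [0.999, -0.051, 0.0, 0.001]
force: [-0.5, 0.4, -1.2]
finger_gap: 0.275
gripper_force: 59.4
t: 19.73
tcp_pos: [0.4607, -0.2565, 0.1501]
tool_rot: [0.999, -0.051, 0.001, 0.001]
force: [-0.1, -0.1, -1.8]
finger_gap: 0.274
gripper_force: 59.4
```

```bash
python3 -m inch '[{"dx":0,"dy":0,"dz":0.2,"wx":0,"wy":0,"wz":0},{"dx":0,"dy":0,"dz":0,"wx":0,"wy":0,"wz":0}]' && python3 -m inch '[{"dx":0,"dy":0,"dz":0.2,"wx":0,"wy":0,"wz":0},{"dx":0,"dy":0,"dz":0,"wx":0,"wy":0,"wz":0}]'
```

```text
t: 19.98
tcp_pos: [0.4607, -0.2565, 0.1482]
tool_rot: [0.999, -0.051, 0.001, 0.001]
force: [-0.4, -0.3, -0.9]
finger_gap: 0.277
gripper_force: 59.4
t: 20.23
tcp_pos: [0.4609, -0.2566, 0.1466]
tool_rot: [0.999, -0.051, 0.001, 0.001]
force: [-0.4, 0.8, 3.0]
finger_gap: 0.276
gripper_force: 59.9
```

The foot has touched the floor. Releasing and backing off.

```bash
python3 -m inch '[{"dx":0,"dy":0,"dz":0,"wx":0,"wy":0,"wz":0},{"dx":0,"dy":0,"dz":0,"wx":0,"wy":0,"wz":0},{"dx":0,"dy":0,"dz":0,"wx":0,"wy":0,"wz":0},{"dx":0,"dy":0,"dz":0,"wx":0,"wy":0,"wz":0}]' 0.48 && python3 -m inch '[{"dx":0,"dy":0,"dz":-1.5,"wx":0,"wy":0,"wz":0},{"dx":0,"dy":0,"dz":-3,"wx":0,"wy":0,"wz":0},{"dx":0,"dy":0,"dz":-5,"wx":0,"wy":0,"wz":0},{"dx":-5,"dy":0,"dz":-3,"wx":0,"wy":0,"wz":0},{"dx":-2,"dy":0,"dz":-5,"wx":0,"wy":0,"wz":0},{"dx":0,"dy":0,"dz":0,"wx":0,"wy":0,"wz":0}]'; python3 - <<'E'
from h import *
a=cv2.resize(eyes.snapshot('scene')[200:400,180:400,::-1],None,fx=2,fy=2)
b=cv2.resize(eyes.snapshot('side')[130:330,260:480,::-1],None,fx=1.8,fy=2)
cv2.imwrite('pics/end.png',np.hstack([a,b])[:,:800])
E
```

```text
t: 20.72
tcp_pos: [0.4607, -0.2564, 0.146]
tool_rot: [0.999, -0.051, 0.001, 0.001]
force: [0.9, 0.1, -0.2]
finger_gap: 0.48
gripper_force: 0.0
t: 21.48
tcp_pos: [0.3909, -0.2496, 0.3254]
tool_rot: [0.999, -0.052, 0.004, 0.004]
force: [0.5, -0.2, -0.5]
finger_gap: 0.476
gripper_force: 0.0
```

View pics/end.png

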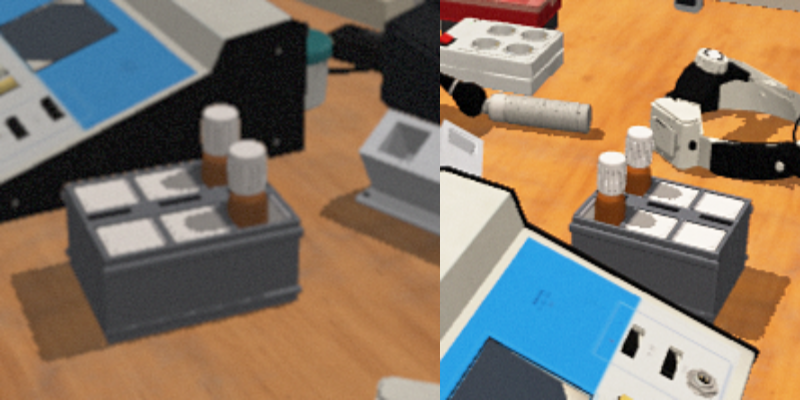

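Both bottles stand upright in compartments 5 and 6, with caps at about (220,125) and (247,165) in the left view and the same height above the rim. The gripper is clear and the tub is where it was.

```bash
python3 -c "
from station import workorder
print(workorder.sign_off())"
```

```text
the job is handed in; nothing more can be done
None
```

Compartments 5 and 6 were the empty ones; both bottles now stand upright, foot down, on their floors and released. The tub was left untouched, and the job was handed in at about 21.5 s, though sign-off returned no verdict.

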